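Gauge the slide clamp's gap with a feeler blade

ROBOT

A 7-joint arm with a two-finger parallel gripper is mounted at the origin on the work surface. World frame = base frame: x ahead of the robot, y to its left, z up, the work surface at z = 0. Lengths are in m, angles in degrees, forces in N, time in s.
With the tool pointing down it reaches from about 0.4 to 0.875 m from the base axis. Payload 6.5 kg.
Tool frame: the origin (TCP) lies between the finger pads; the fingertips stand 19 mm ahead of it and the grasp point (between the pads) is the TCP (r.tip_reach is the distance from the TCP to the fingertips, in m); z points along the fingers, y is the line along which they close (so a half turn about z gives the same grasp; the last joint's range is limited). The gripper opens to 85 mm and grips with 20 to 120 N. Pads are 22 mm wide; open, the fingers measure 114 mm over their backs; the gripper's body (76 mm by 85 mm) begins 54 mm behind the grasp point. The pads swing forward as they close: fully open they stand 13 mm farther back than shut.
Start: joints at [-73.751, 30.733, -0.252, 88.115, 0.149, 61.152, -4.079], TCP at [0.223, 0.611, 0.229] pointing down, gripper open.
Joint ranges: [-154.64, 154.64], [-21.42, 123.67], [-72.66, 72.17], [13.99, 137.28], [-74.86, 254.86], [10.95, 109.41], [-158.01, 158.01]. Speed limits (degrees/s): [136.94, 136.94, 180, 180, 180, 180, 180].

INTERFACE

Orientations are given as [roll, pitch, yaw] about the fixed x, y, z axes, in that order (R = Rz(yaw) Ry(pitch) Rx(roll)).
In Python, from station import r gives the robot as it stands.
- The arm moves only by the tool drive_tool, never from a script. Its argument "moves" is a list that holds one entry, the list of rows, each a list of 7 numbers: the shift along the tool's x, y, z scaled (see below), then the turn, a rotation vector about the tool's x, y, z scaled (see below), then the opening, from -1 (shut) to 1 (fully open). A call has 1 to 12 rows; each row shifts and turns the commanded pose from where the row before left it, along the tool's axes as they then stand; what a row does not reach is not made up. The controller multiplies each number of a shift by 0.03 m and each number of a turn by 5 degrees. A row lasts 1/12 s, in which the tool goes at most 41.7 mm and 7.16 degrees, less where a joint would pass 70% of its speed; a pose out of reach is approached as far as the arm can. A call with a number of a shift or a turn outside -1 to 1 is refused whole. A call with a gripper value outside its range is refused whole. The fingers move at their own pace and stop on an object; the grip force is fixed at half the most. Time passes only in rows, so rows that do not move let the fingers close. It gives the time, the measured TCP pose, the force, the opening and the grip force at its end, in the units of the state.
- r.sense(): the state, without advancing time (a new reading comes with each control period).
- r.capture(name): name is "side" or "top" or "wrist"; returns the picture (384x512x3 uint8, blue, green, red); there is no depth.
- r.get_calibration(name): a dict with "fx", "fy", "cx", "cy" (pixels), "k1" (the pictures are not rectified: a ray, as slopes to the right and down, at radius r is drawn at 1 + k1 r^2 times it, then the intrinsics apply), "origin" and "attitude" of the camera in the world. Camera axes: x right, y up, looking along -z (the intrinsics and any distortion apply to the point x, -y, -z); pixel columns grow to the right and rows downward; lengths in m; the calibration is good to about 2 mm. A picture is of the moment at which its call begins: read the wrist's pose just before it. get_calibration takes no time and is no camera call; for the wrist camera it gives the pose at the moment of the call.
- r.sign_off(): hands the job in; it is judged then, once.
The state is a dict: "clock": time; "joints": joint angles; "joint_velocities": joint speeds; "tau": joint torques, N m; "tool_pos": TCP position; "ee_rot": TCP orientation; "ft_force": force on the tool from outside, world axes, zero at the start; "wrist_torque": the same for the moment, N m; "opening": opening from 0.0 (shut) to 1.0 (fully open); "finger_force": force on a finger pad.
Only numpy, scipy, OpenCV 4.12 (cv2) and the standard library are available. Lean on these libraries where they do the work, as an engineer would, in place of code of your own. Each camera call takes 0.05 s, during which the arm holds its last target. There are 200 camera calls.

TASK

Tare the drag readout by pressing its hinged pedal fully down to its stop, and let it spring up again. Then take the long feeler blade, the one with the flat rectangular handle, out of the rack and lower it upright and edge-first into the gap between the clamp stand's two plates until it drags snugly on both (roughly 5 N of push, never jammed hard). Finish while still holding the blade in the gripper at that depth, and leave the short blade and the other things on the bench where they are.

Things in the scene. Friction and masses are not known exactly. Their poses are not given: they have to be found in the camera images.
- pedal (a joint): Hinge of the grey tread, rad: 0 up at rest, 0.24 fully down on its stop; sprung, it rises by itself. Fully down takes about 9 N at point tread.
- tread (a point): Point on the top face of the pedal's tread (grey plate with black ribs, 86 x 62 x 8 mm), on its middle line, 60 mm from the hinge; about 43 mm above the bench at rest, sinks about 14 mm to the stop. The tread slopes 0.26 rad at rest, hinge at the low end.
- pedal_base: Black rubber base of the pedal, fixed to the bench, 100 x 80 x 12 mm. Origin centre of underside; the tread's free end points to its -x, the hinge lies along y at x = +40, z = 24 mm. Stands on the robot's left or right, the rack on the other side.
- rack: White block, fixed, 56 x 130 x 50 mm (x, y, z), origin centre of underside, with two slots 40 mm deep at y = -31 and +31 mm, each holding one upright blade (which in which varies).
- blade: The long feeler blade, 110 g: upright steel strip 4 mm thick (own x), 30 mm wide (own y), 92 mm long, below a grey rectangular handle 12 x 44 x 36 mm (x, y, z). Origin at the middle of its lower edge, z up the blade; stands in the rack with the origin 10 mm above the bench. Same either way round. Pinch the handle across its 12 mm.
- blade_tip (a point): Middle of the blade's lower edge (the body's origin).
- blade_grip (a point): Centre of the long blade's handle, 108 mm above the lower edge.
- short_blade: Bystander: shorter steel blade, 62 mm, with a round grey knob handle 22 mm across and 24 mm tall, in the other slot. Origin at the middle of its lower edge.
- stand: Clamp stand fixed to the bench, cream base 130 x 130 x 20 mm, origin on its underside below the gap; z up. Its gap is an upright slot that runs along own x; own y points across the gap towards the back plate.
- mouth (a point): Top of the gap, 100 mm above the bench, 3 mm in front of the back plate's face, middle of the 70 mm long slot; axes as the stand's. Lower the blade's middle here, its width along the slot. The gap is 8.5 to 10.5 mm wide here and narrows by 0.15 mm per mm of depth, so the 4 mm blade begins to touch both plates 30 to 43 mm below the mouth (hidden, varies).
- backplate: Aluminium upright plate, 70 mm long, 12 mm thick, top 100 mm above the bench; its upright inner face is the +y side of the gap. Both plates float together up to 5 mm along y on a weak spring (0.15 N/mm), so they centre themselves on the blade. Its own origin is the stand's, at the bench.
- gap_slide: Grey block behind the spring jaw, which carries the jaw and sets the gap. Its own origin lies at the bench beneath the gap.
- jaw (a joint): How far the sloping steel spring jaw (the -y side of the gap, 70 mm long, top 100 mm above the bench) has been pushed back, m: 0 free, stop at 0.005; spring 4 N/mm. Each further 10 mm of blade depth pushes it back 1.5 mm. Pushing the blade down against the drag with about 5 N leaves it about 1 mm back.
- objective: Bystander: brass objective lens, 30 mm across, 42 mm tall, standing on the robot's side of the clamp stand.
- petri_dish: Bystander: clear covered dish, 59 mm across, 16 mm high, beyond the clamp stand.
- oil_bottle: Bystander: amber bottle, 28 mm across, 60 mm tall, beyond the pedal.
- screwdriver: Bystander: screwdriver 150 mm long, lying on the bench.
- marker: Bystander: white pen 12 mm thick, 120 mm long, lying on the bench.
- slide_box: Bystander: blue box 85 x 85 x 35 mm near the far edge.
Mind the look-alikes: they are no part of the job. Of the things that look like the stand, the smallest one is meant.

How it is judged (in metres and radians):
On the way, in this order (a step that is already met when the one before it is completed fails the run):
1. the pedal is pressed down to its stop, the long blade still in the rack (value of joint pedal above 0.215 rad and distance of blade from where it was at the start of the episode below 0.01 m), for 0.2 s.
2. the pedal is up again and the fingers lift the long blade clear of the rack (value of joint pedal below 0.06 rad and height (world z) of blade_tip above 0.055 m and contact force between the fingers and blade above 5 N), for 0.1 s.
3. the held blade is between the plates (contact force between the fingers and blade above 5 N and z of blade_tip in the frame of mouth below -0.01 m and horizontal distance between blade_tip and mouth below 0.02 m), for 0.1 s.
At the end, for the whole second after the job is handed in: Blade gripped (over 5 N), still, upright and in line with the plates within 0.15 rad, lower edge over 25 mm below the mouth and within 20 mm of its middle, pressing on the jaw (over 0.6 N) and flush on the back plate within 1.6 mm, jaw pushed back 0.4 to 2.3 mm, pedal up (contact force between the fingers and blade above 5 N and value of joint jaw between 0.0004 and 0.0023 m and contact force between blade and gap_slide above 0.6 N and y of blade_tip in the frame of mouth above -0.0006 m and z of blade_tip in the frame of mouth below -0.025 m and horizontal distance between blade_tip and mouth below 0.02 m and angle between blade's own z axis and vertical below 0.15 rad and angle between the x axis of blade and the y axis of stand, either way round below 0.15 rad and linear speed of blade below 0.02 m/s and value of joint pedal below 0.06 rad); the arm keeps its last pose, push and grip.
It fails at once if the blade is jammed in hard: the jaw is pushed back over 3.3 mm (value of joint jaw above 0.0033 m).
It fails at once if the short blade is moved over 30 mm (distance of short_blade from where it was at the start of the episode above 0.03 m).
It fails at once if another thing on the bench is moved over 40 mm (the pen 60 mm) (distance of any of objective, petri_dish, oil_bottle, screwdriver, slide_box from where it was at the start of the episode above 0.04 m or distance of marker from where it was at the start of the episode above 0.06 m).
It also fails if it takes over 58 s, if anything falls off the work surface, if the arm or the gripper's body presses on something with over 40 N, if the wrist force passes 120 N, or if a joint passes its speed limit or range.

## Working session

There is one attempt and no reset: what is moved stays moved. The work goes in short steps, Python scripts to look and compute and a tool call to move; the robot and the scene stay as the last step left them, time stands still between calls to the robot, and variables do not carry over. Pictures are saved under pics/ and viewed, at most 10 in all, crops included, and the job is handed in when it is done.

Besides the shell and the picture viewer there is one more tool, called after "Emit:" by a JSON object that holds its "name" and its "arguments", one argument or row to a line. drive_tool: Moves the arm, as the interface text tells. Shifts and turns lie within -1 to 1; 1 stands for 0.03 m of shift or 5 degrees of turn. Its arguments: {"type":"object","properties":{"moves":{"type":"array","items":{"type":"array","items":{"type":"array","items":{"type":"number","minimum":-1,"maximum":1}}}}},"required":["moves"]}

```bash
mkdir -p pics; ls
python3 - <<'E'
from station import r
import cv2,numpy as np
for n in ("top","side"):
    im=r.capture(n); cv2.imwrite(f"pics/{n}0.png",im); print(n,r.get_calibration(n))
print(r.sense(), r.tip_reach)
E
```

```text
pics
top {'fx': 369.80621049146606, 'fy': 369.80621049146606, 'cx': 256.4882613139254, 'cy': 194.01421596451394, 'k1': -0.0414534923398933, 'origin': array([0.35754835, 0.02262078, 1.0646744 ]), 'attitude': array([ 11.24425579,  -1.37695482, -91.30094795])}
side {'fx': 464.1478889675488, 'fy': 464.1478889675488, 'cx': 248.3656520279843, 'cy': 191.4526598456308, 'k1': -0.09045439099121799, 'origin': array([ 0.01237773, -0.74987668,  0.72227519]), 'attitude': array([ 57.26169807,   0.11702153, -36.40130232])}
{'clock': 0.1, 'joints': array([-73.75047836,  30.77369071,  -0.25368838,  88.16289859,
         0.14979398,  61.15149986,  -4.07886294]), 'joint_velocities': array([ 0.06159403, -0.13054999, -0.05472144, -0.0404863 ,  0.03168386,
        0.04995959, -0.00175172]), 'tau': array([ 2.71174016e-03, -5.84564281e+01,  1.05199557e+00, -2.59777325e+01,
        1.26570047e-02,  4.63047239e-03,  2.02651302e-05]), 'tool_pos': array([0.22260007, 0.61011019, 0.22820931]), 'ee_rot': array([-1.79912553e+02,  7.53361285e-03,  1.59962064e+02]), 'ft_force': array([-0.25916886,  0.19512854, -0.08618128]), 'wrist_torque': array([-0.00328058,  0.01801612,  0.06966481]), 'finger_force': 0.0, 'opening': 1.0020581106297923} 0.019
```

View pics/top0.png

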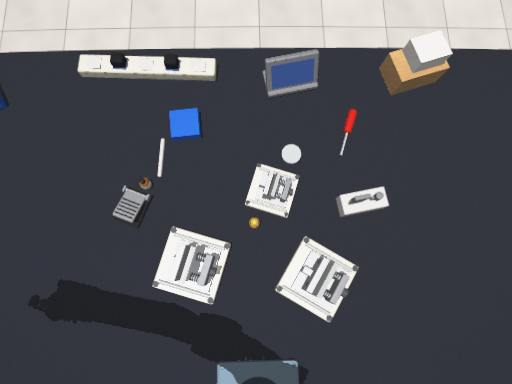

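View pics/side0.png

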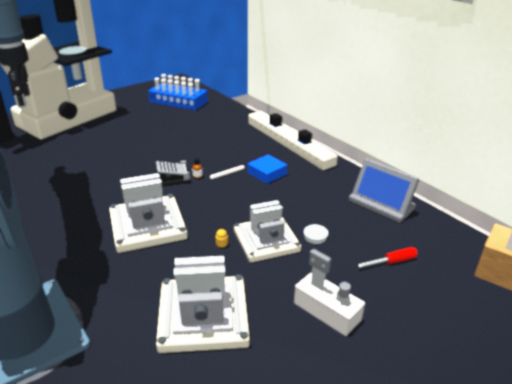

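The top view shows the pedal at (131,206), the rack at (362,201), the objective at (254,223) and the dish at (291,153). The three stand candidates are at (272,190), (192,265) and (317,279). The one at (272,190) is clearly the smallest and sits between the objective and the dish, as described. I'll confirm it in an enlarged crop with the pedal and rack.

```bash
cat > h.py <<'E'
from station import r
import cv2,numpy as np
from scipy.spatial.transform import Rotation as Ro
def ray(c,uv):
    K=np.array([[c['fx'],0,c['cx']],[0,c['fy'],c['cy']],[0,0,1]])
    p=cv2.undistortPoints(np.array([[uv]],float),K,np.array([c['k1'],0,0,0,0.]))[0,0]
    return c['origin'],Ro.from_euler('xyz',c['attitude'],degrees=True).apply([p[0],-p[1],-1])
def onz(c,uv,z):
    o,d=ray(c,uv); return o+d*(z-o[2])/d[2]
def px(c,P):
    q=Ro.from_euler('xyz',c['attitude'],degrees=True).inv().apply(np.array(P)-c['origin'])
    x,y=q[0]/-q[2],-q[1]/-q[2]; s=1+c['k1']*(x*x+y*y)
    return np.array([c['fx']*x*s+c['cx'],c['fy']*y*s+c['cy']])
E
python3 - <<'E'
from h import *
t=cv2.imread('pics/top0.png')
def cr(x,y,w,h,W,H): return cv2.resize(t[y:y+h,x:x+w],(W,H),interpolation=cv2.INTER_CUBIC)
a=cr(240,155,66,66,396,396)   # x6
b=cr(105,175,66,66,396,396)
c=cr(330,180,66,33,396,198)
d=cr(140,215,132,66,396,198)
cv2.imwrite('pics/c1.png',np.vstack([np.hstack([a,b]),np.hstack([c,d])]))
C=r.get_calibration('top')
for n,u,z in (("stand",(272,190),.02),("ped",(131,206),.03),("rack",(362,201),.05)): print(n,onz(C,u,z))
# stand bases: mask of cream -> minAreaRect
hsv=cv2.cvtColor(t,cv2.COLOR_BGR2HSV); m=((hsv[...,2]>120)).astype(np.uint8)
m=cv2.morphologyEx(m,cv2.MORPH_CLOSE,np.ones((3,3)))
for k in cv2.findContours(m,cv2.RETR_EXTERNAL,2)[0]:
    if cv2.contourArea(k)>500:
        R=cv2.minAreaRect(k)
        if 100<R[0][1]<310: print(R,[onz(C,p,.02).round(4)[:2] for p in cv2.boxPoints(R)])
E
```

```text
stand [ 0.57569743 -0.05231149  0.02      ]
ped [0.53453044 0.34848599 0.03      ]
rack [ 0.533337   -0.30316051  0.05      ]
((316.88201904296875, 278.8164367675781), (64.41809844970703, 64.18701934814453), 29.19748306274414) [array([ 0.2918, -0.0467]), array([ 0.4437, -0.1402]), array([ 0.3522, -0.2947]), array([ 0.2042, -0.1976])]
((191.12844848632812, 264.7385559082031), (63.50388717651367, 64.36592864990234), 16.699243545532227) [array([0.3115, 0.2867]), array([0.4804, 0.2393]), array([0.4258, 0.0681]), array([0.2597, 0.1201])]
((362.5000305175781, 200.50003051757812), (21.180543899536133, 49.4212646484375), 78.69007110595703) [array([ 0.5577, -0.2384]), array([ 0.5841, -0.384 ]), array([ 0.5222, -0.3906]), array([ 0.4968, -0.2465])]
((130.32296752929688, 204.4524688720703), (26.763107299804688, 32.350563049316406), 21.370620727539062) [array([0.5123, 0.4048]), array([0.5995, 0.3753]), array([0.5695, 0.3023]), array([0.4832, 0.3328])]
((271.9000244140625, 189.7000274658203), (44.92161560058594, 44.48048400878906), 17.10272979736328) [array([0.5352, 0.0296]), array([ 0.6608, -0.0108]), array([ 0.6189, -0.1353]), array([ 0.4947, -0.0922])]
((183.910888671875, 122.10891723632812), (27.66203498840332, 29.851116180419922), 84.2894058227539) [array([0.8281, 0.2546]), array([0.8362, 0.1653]), array([0.7483, 0.1562]), array([0.7404, 0.244 ])]
```

View pics/c1.png

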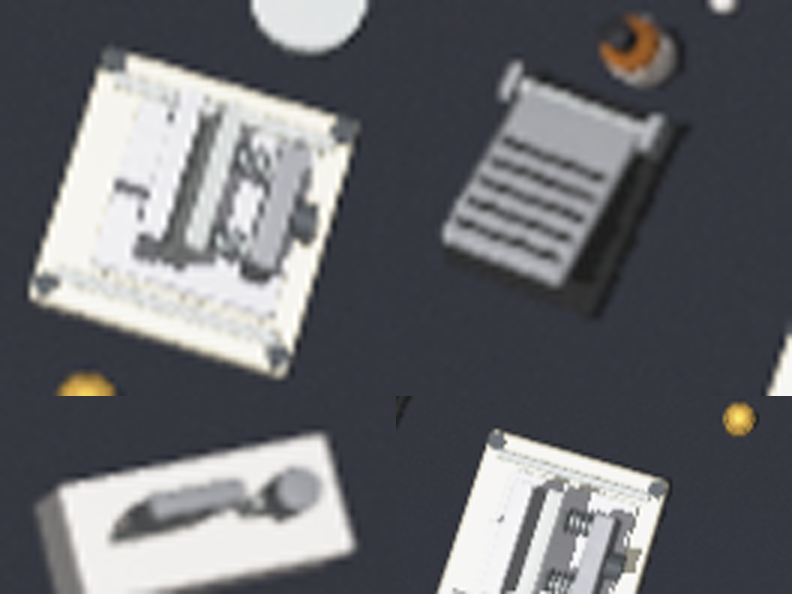

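The crop confirms the small stand at (272,190), with its base about 130 mm square. The slot runs at a yaw of about -18°, with the slide and knob on the right. The pedal's hinge is at the upper end and its free end points toward the robot. In the rack, the long flat handle is at (362,197) and the round knob at (380,195).

Run:
```python
from h import *
C=r.get_calibration('top')
h1=onz(C,(124.8,188.7),.026);h2=onz(C,(147.7,196.7),.026)
f1=onz(C,(113.7,214.7),.049);f2=onz(C,(134,222.5),.049)
H=(h1+h2)/2;F=(f1+f2)/2
print(h1,h2,f1,f2,np.linalg.norm((h1-h2)[:2]),np.linalg.norm((f1-f2)[:2]))
d=(H-F)[:2];L=np.linalg.norm(d);u=d/L;print('len',L,'yaw',np.degrees(np.arctan2(u[1],u[0])),'hingeyaw',np.degrees(np.arctan2(*(h1-h2)[[1,0]])))
T=H[:2]-u*0.058;print('tread',T)
p=np.array([*T,.15])
s=r.sense();R=Ro.from_euler('xyz',s['ee_rot'],degrees=True)
print('shift in tool rows of 30mm',R.inv().apply(p-s['tool_pos'])/.03)
print('handle',onz(C,(362.5,197),.136),'knob',onz(C,(379.7,195.2),.106))
```

```text
[0.58575375 0.36968491 0.026     ] [0.56124249 0.3032528  0.026     ] [0.50776223 0.3893673  0.049     ] [0.48511841 0.33232324 0.049     ] 0.07080978650969837 0.06137399222735253
len 0.08082149706903938 yaw -17.554214387773307 hingeyaw 69.74760351755808
tread [0.51819906 0.35396212]
shift in tool rows of 30mm [-12.18206833  -4.64126945   2.61566557]
handle [ 0.52889858 -0.27768398  0.136     ] knob [ 0.53847465 -0.33448781  0.106     ]
```

Emit:
{"name": "drive_tool", "arguments": {
  "moves": [
    [[-1, -0.38, 0.15, 0, 0, 0, -1], [-1, -0.38, 0.15, 0, 0, 0, -1], [-1, -0.38, 0.15, 0, 0, 0, -1], [-1, -0.38, 0.15, 0, 0, 0, -1], [-1, -0.38, 0.15, 0, 0, 0, -1], [-1, -0.38, 0.15, 0, 0, 0, -1], [-1, -0.38, 0.15, 0, 0, 0, -1], [-1, -0.38, 0.15, 0, 0, 0, -1], [-1, -0.38, 0.15, 0, 0, 0, -1], [-1, -0.38, 0.15, 0, 0, 0, -1], [-1, -0.38, 0.15, 0, 0, 0, -1], [-1, -0.38, 0.15, 0, 0, 0, -1]]
  ]
}}

```text
clock: 1.1
tool_pos: [0.5149, 0.3574, 0.1744]
ee_rot: [-180.0, -0.0, 160.0]
ft_force: [0.6, 0.5, -0.1]
opening: -0.001
finger_force: 0.0
```

Emit:
{"name": "drive_tool", "arguments": {
  "moves": [
    [[-0.14, -0.07, 0.9, 0, 0, 0, -1], [0, 0, 0.9, 0, 0, 0, -1], [0, 0, 0.9, 0, 0, 0, -1], [0, 0, 0.7, 0, 0, 0, -1], [0, 0, 0.2, 0, 0, 0, -1], [0, 0, 0.2, 0, 0, 0, -1], [0, 0, 0, 0, 0, 0, -1]]
  ]
}}

```text
clock: 1.68
tool_pos: [0.5171, 0.3552, 0.0605]
ee_rot: [-180.0, -0.0, 160.0]
ft_force: [0.4, -1.2, -0.6]
opening: 0.001
finger_force: 0.0
```

Emit:
{"name": "drive_tool", "arguments": {
  "moves": [
    [[0, 0, 0.15, 0, 0, 0, -1], [0, 0, 0.15, 0, 0, 0, -1], [0, 0, 0.12, 0, 0, 0, -1], [0, 0, 0, 0, 0, 0, -1]]
  ]
}}

```text
clock: 2.02
tool_pos: [0.5171, 0.3553, 0.0482]
ee_rot: [-180.0, -0.0, 160.0]
ft_force: [-0.4, 0.5, 0.0]
opening: -0.001
finger_force: 0.0
```

Run:
```python
from h import *
s=r.sense();print(s['ft_force'],s['wrist_torque'])
im=r.capture('side'); C=r.get_calibration('side'); t=r.capture('top')
tip=s['tool_pos']-[0,0,.019]; print(px(C,tip),px(r.get_calibration('top'),tip))
a=cv2.resize(im[120:200,120:220],(500,400),interpolation=cv2.INTER_CUBIC)
b=cv2.resize(t[160:240,100:160],(300,400),interpolation=cv2.INTER_CUBIC)
cv2.imwrite('pics/s1.png',np.hstack([a,b]))
```

```text
[-0.40138973  0.49766825  0.02349181] [-0.01656868  0.03277489  0.0564192 ]
[164.87742456 171.38948917] [128.41807439 212.17572115]
```

View pics/s1.png

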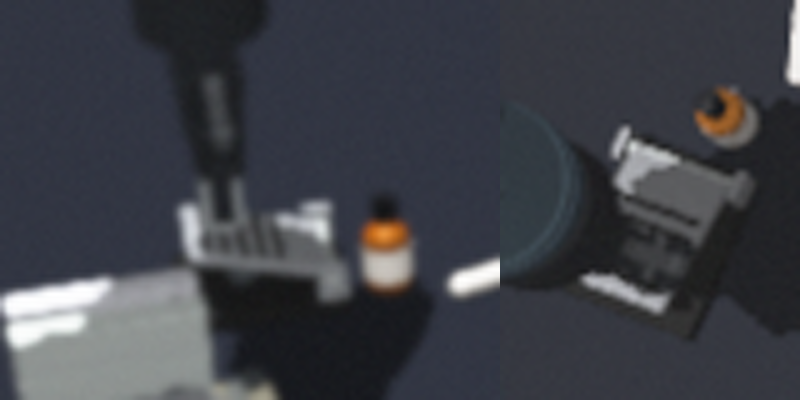

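The side view shows the shut fingers right over the tread, at crop (222,225), but there is no force yet. I'll continue down in small steps.

Emit:
{"name": "drive_tool", "arguments": {
  "moves": [
    [[0, 0, 0.15, 0, 0, 0, -1], [0, 0, 0, 0, 0, 0, -1]]
  ]
}}

```text
clock: 2.28
tool_pos: [0.5174, 0.3555, 0.0436]
ee_rot: [180.0, 0.0, 160.0]
ft_force: [0.9, 1.3, 0.3]
opening: -0.001
finger_force: 0.4
```

Emit:
{"name": "drive_tool", "arguments": {
  "moves": [
    [[0, 0, 0.15, 0, 0, 0, -1], [0, 0, 0, 0, 0, 0, -1]]
  ]
}}

```text
clock: 2.45
tool_pos: [0.5175, 0.3559, 0.0392]
ee_rot: [179.9, 0.0, 160.0]
ft_force: [0.5, 0.9, 4.1]
opening: -0.001
finger_force: 1.8
```

Emit:
{"name": "drive_tool", "arguments": {
  "moves": [
    [[0, 0, 0.15, 0, 0, 0, -1], [0, 0, 0.1, 0, 0, 0, -1], [0, 0, 0, 0, 0, 0, -1]]
  ]
}}

```text
clock: 2.7
tool_pos: [0.5169, 0.3564, 0.0319]
ee_rot: [179.9, -0.0, 160.0]
ft_force: [-2.3, 1.2, 6.2]
opening: 0.0
finger_force: 3.0
```

Emit:
{"name": "drive_tool", "arguments": {
  "moves": [
    [[0, 0, 0.12, 0, 0, 0, -1], [0, 0, 0, 0, 0, 0, -1]]
  ]
}}

```text
clock: 2.87
tool_pos: [0.5167, 0.3565, 0.0285]
ee_rot: [179.9, -0.1, 160.0]
ft_force: [-1.7, 1.7, 7.4]
opening: -0.002
finger_force: 3.6
```

Emit:
{"name": "drive_tool", "arguments": {
  "moves": [
    [[0, 0, 0.12, 0, 0, 0, -1], [0, 0, 0, 0, 0, 0, -1]]
  ]
}}

```text
clock: 3.03
tool_pos: [0.5167, 0.3567, 0.0267]
ee_rot: [180.0, -0.1, 160.0]
ft_force: [-6.3, -1.2, 18.9]
opening: -0.004
finger_force: 9.0
```

Emit:
{"name": "drive_tool", "arguments": {
  "moves": [
    [[0, 0, 0.1, 0, 0, 0, -1], [0, 0, 0, 0, 0, 0, -1]]
  ]
}}

```text
clock: 3.2
tool_pos: [0.5167, 0.3568, 0.0261]
ee_rot: [180.0, -0.1, 160.0]
ft_force: [-12.8, -5.1, 40.3]
opening: 0.002
finger_force: 20.0
```

It is on its stop, with 40 N and no further travel. I'll ease off slightly to hold, then release.

Emit:
{"name": "drive_tool", "arguments": {
  "moves": [
    [[0, 0, -0.08, 0, 0, 0, -1], [0, 0, 0, 0, 0, 0, -1], [0, 0, -0.5, 0, 0, 0, -1], [0, 0, -1, 0, 0, 0, -1], [0, 0, -1, 0, 0, 0, -1], [0, 0, -1, 0, 0, 1, -1], [0, 0, -1, 0, 0, 1, -1], [0, 0, -1, 0, 0, 1, -1], [0, 0, -1, 0, 0, 1, -1], [0, 0, -1, 0, 0, 1, -1], [0, 0, 0, 0, 0, 1, -1], [0, 0, 0, 0, 0, 1, -1]]
  ]
}}

```text
clock: 4.2
tool_pos: [0.5183, 0.3558, 0.2514]
ee_rot: [179.8, -0.0, 124.7]
ft_force: [-0.3, -0.2, -0.3]
opening: 0.0
finger_force: 0.0
```

Emit:
{"name": "drive_tool", "arguments": {
  "moves": [
    [[0, 0, 0, 0, 0, 1, -1], [0, 0, 0, 0, 0, 1, -1], [0, 0, 0, 0, 0, 1, -1], [0, 0, 0, 0, 0, 1, -1], [0, 0, 0, 0, 0, 1, -1], [-1, -0.15, 0, 0, 0, 0, 1], [-1, -0.15, 0, 0, 0, 0, 1], [-1, -0.15, 0, 0, 0, 0, 1], [-1, -0.15, 0, 0, 0, 0, 1], [-1, -0.15, 0, 0, 0, 0, 1], [-1, -0.15, 0, 0, 0, 0, 1], [-1, -0.15, 0, 0, 0, 0, 1]]
  ]
}}

```text
clock: 5.2
tool_pos: [0.5221, 0.1414, 0.2489]
ee_rot: [-180.0, 0.0, 100.0]
ft_force: [1.8, 0.9, 0.3]
opening: 0.978
finger_force: 0.0
```

Emit:
{"name": "drive_tool", "arguments": {
  "moves": [
    [[-1, -0.15, 0, 0, 0, 0, 1], [-1, -0.15, 0, 0, 0, 0, 1], [-1, -0.15, 0, 0, 0, 0, 1], [-1, -0.15, 0, 0, 0, 0, 1], [-1, -0.15, 0, 0, 0, 0, 1], [-1, -0.15, 0, 0, 0, 0, 1], [-1, -0.15, 0, 0, 0, 0, 1], [-1, -0.15, 0, 0, 0, 0, 1], [-1, -0.15, 0, 0, 0, 0, 1], [-1, -0.15, 0, 0, 0, 0, 1], [-1, -0.15, 0, 0, 0, 0, 1], [0, 0, 0, 0, 0, 0, 1]]
  ]
}}

```text
clock: 6.2
tool_pos: [0.5293, -0.1981, 0.2494]
ee_rot: [-180.0, 0.3, 99.5]
ft_force: [0.3, -0.1, -1.1]
opening: 1.0
finger_force: 0.0
```

Run:
```python
from h import *
C=r.get_calibration('wrist'); im=r.capture('wrist'); cv2.imwrite('pics/w1.png',im); print(C)
print(px(C,[.529,-.278,.136]),px(C,[.5385,-.3345,.106]),px(C,r.sense()['tool_pos']))
np.save('w1.npy',C,allow_pickle=True)
```

```text
{'fx': 337.17344271676563, 'fy': 337.17344271676563, 'cx': 254.58664935536737, 'cy': 195.88563356883097, 'k1': 0.0330664482631632, 'origin': array([ 0.51763041, -0.1285941 ,  0.39490893]), 'attitude': array([-16.14615705,   0.03490585,   9.39604201])}
[239.43208436 278.97427722] [241.5978293  315.21845377] [257.27710669 246.80585798]
```

View pics/w1.png

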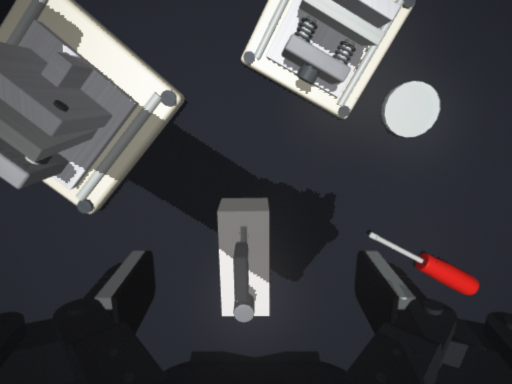

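The wrist view shows the rack's top centred near (245,255), the long blade's flat handle from about (241,235) to (243,295), and the knob at (243,313). Both agree with the projections from the top view to within about 2 px.

Run:
```python
from h import *
C=np.load('w1.npy',allow_pickle=True).item(); im=cv2.imread('pics/w1.png')
g=im.max(2); 
for y in range(202,316,9): print(y,''.join('%4d'%v for v in g[y,212:276:2]))
```

```text
202   28  28  29  28  77  99  99  99  99  99  99  99  98 100  98  99  99  99  98  98  98  99  98  98  99  99  98  98  54  32  32  31
211   28  28  39 109 113 113 113 113 113 113 113 114 118 117 117 118 117 117 117 116 117 116 118 118 119 119 118 118 114  38  33  31
220   28  28  36 122 128 129 129 129 128 128 128 128 128 129 128 128 128 128 128 128 128 128 128 128 127 127 127 128 122  40  34  34
229   46  32  30 119 128 128 128 128 128 128 128 128 128 128 111  86  85  96 126 128 128 127 128 127 127 128 127 127 122  41  35  35
238   55  55  55  90 127 129 128 129 128 128 128 127 128 127 110  86  82  89 126 128 129 128 128 128 127 129 127 127 122  43  38  36
247   56  56  55  77 128 128 128 128 129 129 129 116  63  64  63  63  65  63 109 128 127 128 128 127 128 128 127 127 123  44  38  38
256   56  56  56  87 237 240 239 238 235 152 126  70  68  68  69  69  67  65 112 128 128 128 128 128 128 127 128 129 123  45  40  38
265   57  57  57  65 232 239 239 239 238 239 235  94  81  82  82  82  80  72  93 128 129 128 129 128 128 129 128 128 123  46  41  41
274   58  57  59  58 230 238 238 238 238 238 236 106  80  83  82  82  82  75 157 237 236 200 190 129 129 128 128 128 124  51  61  60
283   57  58  59  59 159 238 238 238 238 238 238 120  80  82  83  83  82  77 141 237 238 237 237 237 237 237 237 234 228  58  62  61
292   58  59  60  59 109 237 237 237 237 237 237 136  80  83  83  84  83  79  95 127 130 145 234 236 236 236 236 236 231  69  62  62
301   58  59  58  60  91 234 237 236 237 236 236 158 105  85  80  77  78  75  75  72  67 152 235 236 236 236 236 236 231  78  62  62
310   58  57  59  59  70 230 236 236 235 236 231 125 152 152 152 152 152 151 151 151 143 155 234 235 235 235 235 235 230  79  60  60
```

Run:
```python
from h import *
C=np.load('w1.npy',allow_pickle=True).item()
a=onz(C,(243.1,220),.05);b=onz(C,(245,301),.05);d=(a-b)[:2]
print('rack line',a,b,'yaw',np.degrees(np.arctan2(d[1],d[0]))-90)
print('width',np.linalg.norm(onz(C,(217.5,220),.05)-onz(C,(268.7,220),.05)),np.linalg.norm(onz(C,(220.5,301),.05)-onz(C,(269.5,301),.05)))
c=onz(C,(240.8,266),.138);e=onz(C,(241.3,290),.138);print('handle top pts',c,e,onz(C,(240.8,261.5),.138),onz(C,(241.3,297.5),.138))
print('knob',onz(C,(243.5,313),.106))
print(onz(C,(243,200),.05),onz(C,(245,316),.05))
u=(b-a)[:2]/np.linalg.norm((b-a)[:2]); n=np.array([-u[1],u[0]])
for q in (c,e): print('off line mm',1e3*(q[:2]-a[:2])@n)
```

```text
rack line [ 0.52586015 -0.25611274  0.05      ] [ 0.54353256 -0.35490822  0.05      ] yaw 10.141735261433794
width 0.05565372455721959 0.05714534804969318
handle top pts [ 0.52819903 -0.26458767  0.138     ] [ 0.5321038  -0.28705242  0.138     ] [ 0.52756253 -0.26046352  0.138     ] [ 0.53322429 -0.29428389  0.138     ]
knob [ 0.53996639 -0.33170485  0.106     ]
[ 0.52225619 -0.23368254  0.05      ] [ 0.54667542 -0.37480635  0.05      ]
off line mm 0.8100461044820337
off line mm 0.6981157155602515
```

Emit:
{"name": "drive_tool", "arguments": {
  "moves": [
    [[-0.9, -0.15, 0, 0, 0, 0, 1], [-0.9, -0.15, 0, 0, 0, 0, 1], [-0.83, -0.13, 0.3, 0, 0, 0, 1], [0, 0, 0.5, 0, 0, 0, 1], [0, 0, 0.5, 0, 0, 0, 1], [0, 0, 0, 0, 0, 0, 1]]
  ]
}}

```text
clock: 6.75
tool_pos: [0.5302, -0.2686, 0.2071]
ee_rot: [-179.7, -0.2, 100.0]
ft_force: [-0.4, 1.4, 0.3]
opening: 1.002
finger_force: 0.0
```

Emit:
{"name": "drive_tool", "arguments": {
  "moves": [
    [[-0.25, 0, 0.6, 0, 0, 0, 1], [0, 0, 0.6, 0, 0, 0, 1], [0, 0, 0.6, 0, 0, 0, 1], [0, 0, 0.6, 0, 0, 0, 1], [0, 0, 0.6, 0, 0, 0, 1], [0, 0, 0, 0, 0, 0, 1], [0, 0, 0, 0, 0, 0, 1]]
  ]
}}

```text
clock: 7.33
tool_pos: [0.5331, -0.2767, 0.1201]
ee_rot: [-179.9, -0.1, 100.0]
ft_force: [-0.0, 0.2, 1.0]
opening: 1.001
finger_force: 0.0
```

Run:
```python
from h import *
s=r.sense();print(s['tool_pos'],s['ee_rot'],s['ft_force'])
im=r.capture('side'); C=r.get_calibration('side'); w=r.capture('wrist')
print(px(C,s['tool_pos']),px(C,s['tool_pos']-[0,0,.019]))
a=cv2.resize(im[210:340,270:400],(520,520),interpolation=cv2.INTER_CUBIC)
b=cv2.resize(w[150:384,190:310],(266,520),interpolation=cv2.INTER_CUBIC)
cv2.imwrite('pics/g1.png',np.hstack([a,b]))
```

```text
[ 0.53312849 -0.27670872  0.12011852] [-1.79937886e+02 -6.85988691e-02  1.00029541e+02] [-0.0010864  0.182511   0.9994388]
[319.59473344 259.41659249] [318.78733987 266.68874668]
```

View pics/g1.png

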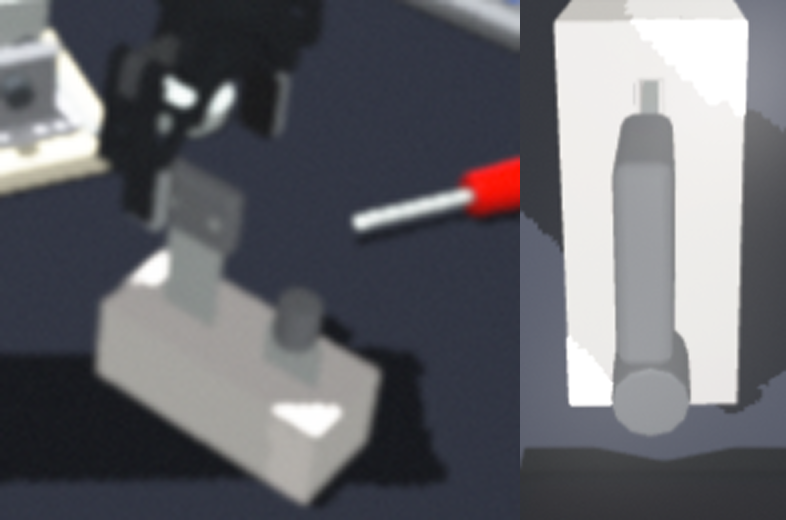

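The side crop shows the flat handle between the open fingers, with the left fingertip near (309,266) and the right near (339,243). In the wrist crop the handle is centred on the rack with the knob behind it. Next I'll get the actual fingertip heights.

Run:
```python
from h import *
s=r.sense();C=r.get_calibration('side')
y=Ro.from_euler('xyz',s['ee_rot'],degrees=True).as_matrix()[:,1]
for z in (.10,.11,.12,.13,.14):
    p=s['tool_pos'].copy();p[2]=z;print(z,px(C,p-.043*y),px(C,p+.043*y))
print(px(C,[.530,-.278,.102]),px(C,[.530,-.278,.138]))
```

```text
0.1 [306.18633298 278.22616294] [332.03903553 256.78965236]
0.11 [306.54428718 274.38643376] [332.52613788 253.0309378 ]
0.12 [306.90606401 270.49639135] [333.01799992 249.22656329]
0.13 [307.27170968 266.55520075] [333.51467088 245.37583987]
0.14 [307.64127061 262.5620126 ] [334.0161999  241.47806848]
[318.12429741 267.34714857] [319.65814267 253.38951196]
```

Emit:
{"name": "drive_tool", "arguments": {
  "moves": [
    [[0, -0.08, 0.27, 0, 0, 0, 1], [0, 0, 0.27, 0, 0, 0, 1], [0, 0, 0, 0, 0, 0, 1], [0, 0, 0, 0, 0, 0, -1], [0, 0, 0, 0, 0, 0, -1], [0, 0, 0, 0, 0, 0, -1], [0, 0, 0, 0, 0, 0, -1], [0, 0, 0, 0, 0, 0, -1], [0, 0, 0, 0, 0, 0, -1], [0, 0, 0, 0, 0, 0, -1], [0, 0, 0, 0, 0, 0, -1]]
  ]
}}

```text
clock: 8.35
tool_pos: [0.5309, -0.2784, 0.1042]
ee_rot: [180.0, 0.0, 100.0]
ft_force: [-1.4, -0.2, 3.0]
opening: 0.132
finger_force: 58.9
```

Emit:
{"name": "drive_tool", "arguments": {
  "moves": [
    [[0, 0, -0.4, 0, 0, 0, -1], [0, 0, -0.7, 0, 0, 0, -1], [0, 0, -0.7, 0, 0, 0, -1], [0, 0, -0.8, 0, 0, 0, -1], [0, 0, -0.8, 0, 0, 0, -1], [0, 0, -0.8, 0, 0, 0, -1], [0, 0, -0.8, 0, 0, 0, -1], [0, 0, 0, 0, 0, 0, -1], [0, 0, 0, 0, 0, 0, -1]]
  ]
}}

```text
clock: 9.1
tool_pos: [0.5315, -0.2787, 0.2558]
ee_rot: [179.8, 0.1, 100.0]
ft_force: [-0.0, -0.1, -2.0]
opening: 0.125
finger_force: 58.8
```

Run:
```python
from h import *
s=r.sense();print(s['tool_pos'],s['ee_rot'],s['finger_force'])
im=r.capture('side'); C=r.get_calibration('side'); t=cv2.imread('pics/side0.png')
# where the tip should be if rigid
dz=s['tool_pos'][2]-.1042
R=Ro.from_euler('z',10.1,degrees=True)
for q in ([0,-15,0],[0,15,0],[0,-15,92],[0,15,92]): print(q,px(C,s['tool_pos']*[1,1,0]+[0,0,.01+dz]+R.apply(np.array(q)/1e3)).round(1))
a=cv2.resize(im[190:290,270:370],(500,500),interpolation=cv2.INTER_CUBIC)
b=cv2.resize(t[190:270,225:305],(300,300),interpolation=cv2.INTER_CUBIC)
b=np.vstack([b,np.zeros((200,300,3),np.uint8)])
cv2.imwrite('pics/l1.png',np.hstack([a,b]))
```

```text
[ 0.53150662 -0.2786538   0.25576936] [1.79832199e+02 8.44478367e-02 9.99554952e+01] 58.82759392261505
[0, -15, 0] [328.  247.2]
[0, 15, 0] [315.2 240.4]
[0, -15, 92] [332.7 207.1]
[0, 15, 92] [319.1 200.7]
```

View pics/l1.png

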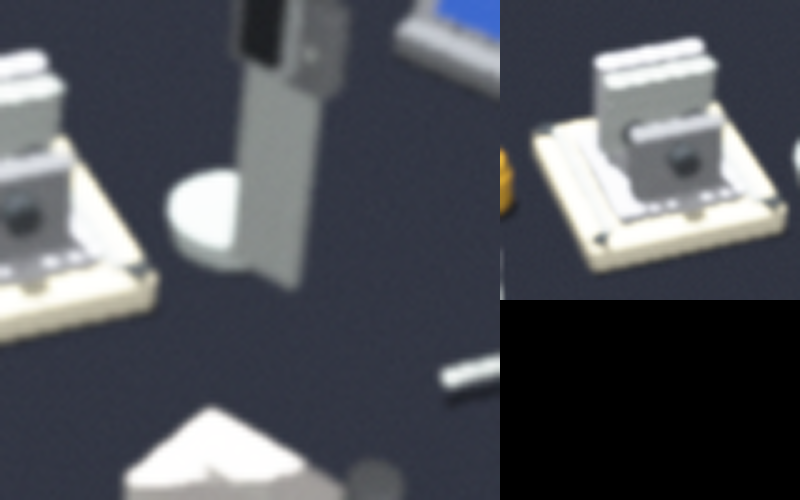

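The blade is held clear of the rack, with its lower corners at side pixels (330,248) and (318,242). In the stand crop, the knob side (slide and jaw) faces the camera and the back plate is behind, so the stand's +y points to the robot's left. I'll turn the tool to the slot and move to a viewing spot beside the mouth.

Emit:
{"name": "drive_tool", "arguments": {
  "moves": [
    [[0, 0, 0, 0, 0, -1, -1], [0, 0, 0, 0, 0, -1, -1], [0, 0, 0, 0, 0, -1, -1], [0, 0, 0, 0, 0, -1, -1], [0, 0, 0, 0, 0, -1, -1], [0, 0, 0, 0, 0, -1, -1], [0, 0, 0, 0, 0, -1, -1], [0, 0, 0, 0, 0, -1, -1], [0, 0, 0, 0, 0, -1, -1], [0, 0, 0, 0, 0, -1, -1], [0, 0, 0, 0, 0, -1, -1], [0, 0, 0, 0, 0, -1, -1]]
  ]
}}

```text
clock: 10.15
tool_pos: [0.5299, -0.2777, 0.2523]
ee_rot: [180.0, -0.2, 160.2]
ft_force: [-0.2, -0.1, -1.3]
opening: 0.131
finger_force: 58.8
```

Emit:
{"name": "drive_tool", "arguments": {
  "moves": [
    [[0, 0.3, 0, 0, 0, -0.44, -1], [-0.14, 0.9, 0, 0, 0, 0, -1], [-0.14, 0.9, 0, 0, 0, 0, -1], [-0.14, 0.9, 0, 0, 0, 0, -1], [-0.14, 0.9, 0, 0, 0, 0, -1], [-0.14, 0.9, 0, 0, 0, 0, -1], [-0.14, 0.9, 0, 0, 0, 0, -1], [-0.14, 0.9, 0, 0, 0, 0, -1], [-0.14, 0.9, 0, 0, 0, 0, -1], [0, 0, 0, 0, 0, 0, -1], [0, 0, 0, 0, 0, 0, -1]]
  ]
}}

```text
clock: 11.07
tool_pos: [0.632, -0.0711, 0.2526]
ee_rot: [180.0, -0.1, 162.4]
ft_force: [0.4, -0.4, -1.5]
opening: 0.129
finger_force: 58.8
```

Run:
```python
from h import *
s=r.sense();print(s['tool_pos'],s['ee_rot'],s['finger_force'])
C=r.get_calibration('wrist'); im=r.capture('wrist'); cv2.imwrite('pics/w2.png',im); np.save('w2.npy',C,allow_pickle=True);print(C)
for z in (.1,): print(px(C,[.577,-.052,z]))
cv2.imwrite('pics/w2b.png',cv2.resize(im,(800,600),interpolation=cv2.INTER_CUBIC))
```

```text
[ 0.63199039 -0.0710957   0.25258921] [ 1.79969113e+02 -1.32475326e-01  1.62372369e+02] 58.81306350231171
{'fx': 337.17344271676563, 'fy': 337.17344271676563, 'cx': 254.58664935536737, 'cy': 195.88563356883097, 'k1': 0.0330664482631632, 'origin': array([ 0.56568017, -0.05005092,  0.39855585]), 'attitude': array([-15.79895263,  -0.07589486,  72.29478048])}
[255.97151889 114.05174703]
```

View pics/w2b.png

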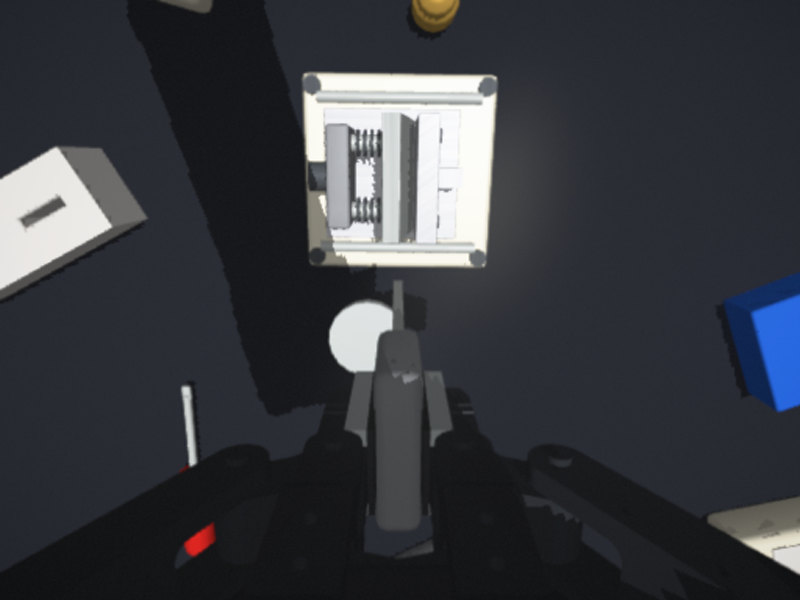

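The wrist view (800 px scale) shows the back plate's top at x 417–440 and y 115–240. The jaw's top is at 383–403, and the dark gap at about 403–417. The held blade's thin edge is at x 393–403, with its tip at y≈281. Now I'll measure these at full resolution.

Run:
```python
from h import *
g=cv2.imread('pics/w2.png').max(2)
print('cols',list(range(240,288)))
for y in (76,84,92,100,108,116,124,132,140,148,152,156): print(y,''.join('%4d'%v for v in g[y,240:288]))
print('blade');print(list(range(246,266)))
for y in range(174,216,4): print(y,''.join('%4d'%v for v in g[y,246:266]))
print('col 274 vertical',[(y,int(g[y,274])) for y in list(range(66,80))+list(range(148,162))])
print('col 254',[(y,int(g[y,254])) for y in range(174,190)])
```

```text
cols [240, 241, 242, 243, 244, 245, 246, 247, 248, 249, 250, 251, 252, 253, 254, 255, 256, 257, 258, 259, 260, 261, 262, 263, 264, 265, 266, 267, 268, 269, 270, 271, 272, 273, 274, 275, 276, 277, 278, 279, 280, 281, 282, 283, 284, 285, 286, 287]
76  247 247 247 245 228 222 218 219 220 217 213 215 218 219 221 218 160 116 108 107 107 108 122 161 218 235 171 122 220 248 250 249 249 250 250 251 251 251 252 252 252 244 248 250 250 250 250 250
84  241 183  87 102 142 217 219 219 220 218 214 216 218 220 222 219 147 113 107 108 107 107  87  80  80  89  84 116 234 249 250 249 248 248 249 250 250 251 251 251 250 209 144 222 248 251 251 251
92  199 104  71  93 125 219 221 221 221 218 217 216 218 220 220 218 147 113 109 108 107 107  88  81  87  83  86 139 240 248 249 249 249 250 250 250 250 250 250 250 248 230 244 250 251 251 251 251
100  123 103  84  98 133 220 221 221 221 219 217 216 218 221 221 216 132 109 109 109 107 108  88  82  89  84  90 158 243 248 247 247 248 248 248 249 248 248 249 249 244 237 250 252 252 252 252 252
108  125 125 123 124 135 208 220 223 222 219 217 217 218 220 220 212 
[... 2382 characters left out ...]
  223 221 207 203 195 117  87  85  84  85  85  85  75  61  62  61  56  53  44  42
214   68  70  71  73  73  73  74  73  74  73  74  74  74  74  74  73  74  75  75  74
col 274 vertical [(66, 177), (67, 240), (68, 251), (69, 250), (70, 240), (71, 246), (72, 237), (73, 250), (74, 249), (75, 250), (76, 250), (77, 251), (78, 251), (79, 251), (148, 243), (149, 243), (150, 244), (151, 243), (152, 241), (153, 241), (154, 242), (155, 220), (156, 202), (157, 223), (158, 231), (159, 220), (160, 194), (161, 182)]
col 254 [(174, 59), (175, 59), (176, 59), (177, 59), (178, 62), (179, 80), (180, 96), (181, 102), (182, 102), (183, 103), (184, 103), (185, 103), (186, 103), (187, 103), (188, 102), (189, 103)]
```

Run:
```python
from h import *
C=np.load('w2.npy',allow_pickle=True).item()
a=onz(C,(267.2,84),.1);b=onz(C,(265.6,148),.1);d=b-a
yaw=np.degrees(np.arctan2(d[1],d[0]));print('face',a,b,'yaw',yaw)
ja,jb=onz(C,(256,84),.1),onz(C,(254.7,148),.1)
th=np.radians(yaw);X=np.array([np.cos(th),np.sin(th)]);Y=np.array([-X[1],X[0]])
print('jaw yaw',np.degrees(np.arctan2(*(jb-ja)[[1,0]])),'gap',(a-ja)[:2]@Y,(b-jb)[:2]@Y,'plate thk',(onz(C,(281,84),.1)-a)[:2]@Y)
e=onz(C,(272,155),.1);f=onz(C,(273,72),.1);print('len',(e-f)[:2]@X)
# base corners
B=[onz(C,np.array(p)/1.5625,.02) for p in ((303,73),(497,73),(490,268),(309,266))]
O=np.mean(B,0);print('base ctr',O,'sides',[np.linalg.norm(B[i]-B[i-1]) for i in range(4)],'yaws',[np.degrees(np.arctan2(*(q)[[1,0]])) for q in (B[2]-B[1],B[3]-B[0])])
ms=(e+f)[:2]/2@X
M=ms*X+((a[:2]@Y)-.003)*Y;print('mouth by plate',M)
t=onz(C,(254.4,178.8),.158);print('tip near edge',t,'blade tip ctr',t[:2]+.015*X)
T=np.array([.63199,-.0711]);print('tip rel TCP in X,Y',(t[:2]+.015*X-T)@X,(t[:2]+.015*X-T)@Y)
print('mouth rel tip X,Y',(M-t[:2]-.015*X)@X,(M-t[:2]-.015*X)@Y)
t2=onz(C,(254.6,190),.14);print('t2',(t2[:2]-t[:2])@Y)
C2=r.get_calibration('top')
print('top base', (np.array([.5352,.0296])+[.6608,-.0108]+[.6189,-.1353]+[.4947,-.0922] if 0 else np.mean([[.5352,.0296],[.6608,-.0108],[.6189,-.1353],[.4947,-.0922]],0)))
```

```text
face [ 0.55661751 -0.03564073  0.1       ] [ 0.60732595 -0.05270953  0.1       ] yaw -18.603569578931385
jaw yaw -18.866926080399583 gap 0.009389860037971941 0.00963580893128059 plate thk 0.01156780873036429
len 0.06909372776356772
base ctr [ 0.5780965 -0.0520377  0.02     ] sides [np.float64(0.12928595789160657), np.float64(0.12790521454614562), np.float64(0.13081439890779298), np.float64(0.13224731582815002)] yaws [np.float64(-16.831152857871018), np.float64(-18.741307767639622)]
mouth by plate [ 0.57943143 -0.04648544]
tip near edge [ 0.61821356 -0.06663045  0.158     ] blade tip ctr [ 0.63242979 -0.07141573]
tip rel TCP in X,Y 0.0005175307310318953 -0.0001589326897300609
mouth rel tip X,Y -0.0581823393055452 0.006720194785948933
t2 0.00037812054298994036
top base [ 0.5774   -0.052175]
```

Checks against the given sizes all hold: gap 9.5 mm, plate 11.6 mm thick and 69 mm long, base about 130 mm square. The blade tip is under the TCP within 0.5 mm. Now I'll move over the gap.

Emit:
{"name": "drive_tool", "arguments": {
  "moves": [
    [[0.6, 0.06, 0, 0, 0, 0.12, -1], [0.7, 0.07, 0, 0, 0, 0, -1], [0.64, 0.07, 0, 0, 0, 0, -1], [0, 0, 0, 0, 0, 0, -1], [0, 0, 0, 0, 0, 0, -1]]
  ]
}}

```text
clock: 11.53
tool_pos: [0.5776, -0.0514, 0.2539]
ee_rot: [-180.0, -0.0, 161.5]
ft_force: [0.4, 0.7, -1.3]
opening: 0.125
finger_force: 58.8
```

Run:
```python
from h import *
s=r.sense();R=Ro.from_euler('xyz',s['ee_rot'],degrees=True)
print(s['tool_pos'],s['ee_rot']); print('to go in 30mm', R.inv().apply(np.array([.5785,-.0476,.195])-s['tool_pos'])/.03)
```

```text
[ 0.57764766 -0.05143671  0.25390951] [-1.79978547e+02 -2.55774800e-02  1.61467650e+02]
to go in 30mm [0.01283414 0.13102386 1.9636075 ]
```

Emit:
{"name": "drive_tool", "arguments": {
  "moves": [
    [[0, 0.13, 0.6, 0, 0, 0, -1], [0, 0, 0.6, 0, 0, 0, -1], [0, 0, 0.4, 0, 0, 0, -1], [0, 0, 0, 0, 0, 0, -1], [0, 0, 0, 0, 0, 0, -1]]
  ]
}}

```text
clock: 11.95
tool_pos: [0.5798, -0.0478, 0.2055]
ee_rot: [-179.9, -0.1, 161.5]
ft_force: [0.5, -0.4, 0.1]
opening: 0.129
finger_force: 58.8
```

Run:
```python
from h import *
s=r.sense();R=Ro.from_euler('xyz',s['ee_rot'],degrees=True)
print(s['tool_pos'],s['ee_rot'],s['ft_force']); print('to go in 30mm', R.inv().apply(np.array([.5785,-.0476,.195])-s['tool_pos'])/.03)
w=r.capture('wrist'); cv2.imwrite('pics/w3.png',w); C=r.get_calibration('wrist'); np.save('w3.npy',C,allow_pickle=True)
cv2.imwrite('pics/w3c.png',cv2.resize(w[120:260,190:330],(600,600),interpolation=cv2.INTER_CUBIC))
```

```text
[ 0.5797708  -0.04776257  0.205461  ] [-1.79946053e+02 -5.83770847e-02  1.61486381e+02] [ 0.53858877 -0.3666992   0.07404205]
to go in 30mm [ 0.04153315 -0.00798355  0.34875032]
```

View pics/w3c.png

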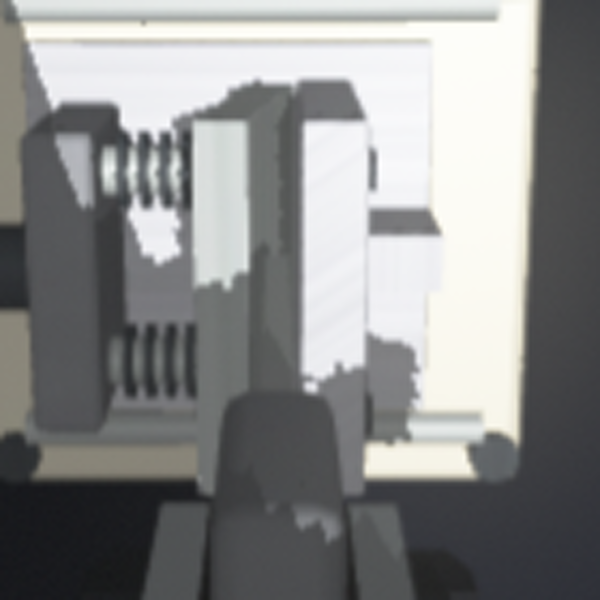

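The crop shows the gap at x 248–302, with the blade's grey edge coming out from under the handle inside it. A quick numeric check before entering:

Run:
```python
from h import *
C=np.load('w3.npy',allow_pickle=True).item(); g=cv2.imread('pics/w3.png').max(2)
P=np.array([.5798,-.0478,.1113]);th=np.radians(-18.5);X=np.array([np.cos(th),np.sin(th),0]);Y=np.array([-X[1],X[0],0])
for q in (P-.015*X-.002*Y,P-.015*X+.002*Y,P-.015*X+[0,0,.03]): print(px(C,q).round(1))
print(list(range(244,266)))
for y in range(150,214,6): print(y,''.join('%4d'%v for v in g[y,244:266]))
```

```text
[251.2 177. ]
[256.7 177. ]
[253.9 187.2]
[244, 245, 246, 247, 248, 249, 250, 251, 252, 253, 254, 255, 256, 257, 258, 259, 260, 261, 262, 263, 264, 265]
150  221 221 218 182 128 115 113 112 113 111 106  91  87  87  94 103 153 236 246 247 247 247
156  221 221 219 185 128 115 114 113 114 111 102  89  87  88  95 105 156 235 244 245 245 246
162  221 221 218 189 131 115 114 114 115 113 114 105  92  89  96 106 163 239 244 243 242 242
168  219 220 220 209 138 117 115 114 115 113 113  96  89  89  96 103 156 236 243 244 244 243
174  219 219 220 218 142 116 115 114 115 114 111  94  89  89  96 105 162 236 242 242 242 242
180  219 219 220 220 129  89  87  91 101 105 105 104 103  98  98 106 161 233 240 240 240 241
186  138 115 114 114  91  87  88  92 103 106 106 106 106 102  99 106 161 234 242 244 243 243
192  113 113 114 114  92  87  88  96 105 105 106 106 106 105  99 107 161 231 238 240 241 240
198  113 113 112 109  87  87  87  90  91  97 104 106 107 106  99 107 169 229 234 236 238 240
204  113 113 112 108  86  85  87  89  91  91  91  92  93 104 105 112 183 235 239 240 240 240
210  112 112 111 108  84  82  84  86  88  88  88  89  88  89  94  96 124 210 230 226 153 126
```

The blade is centred in the gap: its edge spans columns 251.5–257.5 and the gap 248–260. Descending.

Emit:
{"name": "drive_tool", "arguments": {
  "moves": [
    [[0.04, 0, 0.3, 0, 0, 0, -1], [0, 0, 0.3, 0, 0, 0, -1], [0, 0, 0.3, 0, 0, 0, -1], [0, 0, 0, 0, 0, 0, -1]]
  ]
}}

```text
clock: 12.33
tool_pos: [0.5773, -0.0463, 0.1767]
ee_rot: [-179.9, -0.2, 161.6]
ft_force: [-0.3, 0.7, -0.6]
opening: 0.129
finger_force: 58.8
```

Emit:
{"name": "drive_tool", "arguments": {
  "moves": [
    [[0, 0, 0.15, 0, 0, 0, -1], [0, 0, 0, 0, 0, 0, -1], [0, 0, 0, 0, 0, 0, -1]]
  ]
}}

```text
clock: 12.58
tool_pos: [0.5788, -0.0465, 0.1744]
ee_rot: [-180.0, -0.0, 161.6]
ft_force: [-0.4, 0.7, -0.6]
opening: 0.128
finger_force: 58.8
```

Emit:
{"name": "drive_tool", "arguments": {
  "moves": [
    [[0, 0, 0.15, 0, 0, 0, -1], [0, 0, 0.1, 0, 0, 0, -1], [0, 0, 0, 0, 0, 0, -1], [0, 0, 0, 0, 0, 0, -1]]
  ]
}}

```text
clock: 12.92
tool_pos: [0.5786, -0.0465, 0.1667]
ee_rot: [-180.0, -0.0, 161.6]
ft_force: [0.2, -0.0, -2.1]
opening: 0.128
finger_force: 58.8
```

Emit:
{"name": "drive_tool", "arguments": {
  "moves": [
    [[0, 0, 0.1, 0, 0, 0, -1], [0, 0, 0, 0, 0, 0, -1], [0, 0, 0, 0, 0, 0, -1]]
  ]
}}

```text
clock: 13.17
tool_pos: [0.5787, -0.0465, 0.1638]
ee_rot: [-180.0, -0.0, 161.6]
ft_force: [0.8, -0.0, -0.6]
opening: 0.128
finger_force: 58.8
```

Emit:
{"name": "drive_tool", "arguments": {
  "moves": [
    [[0, 0, 0.1, 0, 0, 0, -1], [0, 0, 0, 0, 0, 0, -1], [0, 0, 0, 0, 0, 0, -1]]
  ]
}}

```text
clock: 13.42
tool_pos: [0.5786, -0.0464, 0.1607]
ee_rot: [-180.0, -0.0, 161.6]
ft_force: [0.2, 0.2, -1.3]
opening: 0.132
finger_force: 58.8
```

Emit:
{"name": "drive_tool", "arguments": {
  "moves": [
    [[0, 0, 0.1, 0, 0, 0, -1], [0, 0, 0, 0, 0, 0, -1], [0, 0, 0, 0, 0, 0, -1]]
  ]
}}

```text
clock: 13.67
tool_pos: [0.5786, -0.0465, 0.1577]
ee_rot: [-180.0, -0.0, 161.6]
ft_force: [0.0, 0.2, -0.7]
opening: 0.129
finger_force: 58.8
```

Emit:
{"name": "drive_tool", "arguments": {
  "moves": [
    [[0, 0, 0.07, 0, 0, 0, -1], [0, 0, 0, 0, 0, 0, -1], [0, 0, 0, 0, 0, 0, -1]]
  ]
}}

```text
clock: 13.92
tool_pos: [0.5788, -0.0465, 0.1557]
ee_rot: [-180.0, 0.0, 161.6]
ft_force: [1.1, 0.2, -1.1]
opening: 0.129
finger_force: 58.7
```

Emit:
{"name": "drive_tool", "arguments": {
  "moves": [
    [[0, 0, 0.07, 0, 0, 0, -1], [0, 0, 0, 0, 0, 0, -1], [0, 0, 0, 0, 0, 0, -1]]
  ]
}}

```text
clock: 14.17
tool_pos: [0.5789, -0.0465, 0.1537]
ee_rot: [180.0, 0.0, 161.6]
ft_force: [0.9, 0.4, -0.9]
opening: 0.13
finger_force: 58.8
```

Emit:
{"name": "drive_tool", "arguments": {
  "moves": [
    [[0, 0, 0.07, 0, 0, 0, -1], [0, 0, 0, 0, 0, 0, -1], [0, 0, 0, 0, 0, 0, -1]]
  ]
}}

```text
clock: 14.42
tool_pos: [0.579, -0.0465, 0.1517]
ee_rot: [180.0, 0.0, 161.6]
ft_force: [0.6, -0.3, -0.1]
opening: 0.134
finger_force: 59.0
```

Emit:
{"name": "drive_tool", "arguments": {
  "moves": [
    [[0, 0, 0.07, 0, 0, 0, -1], [0, 0, 0, 0, 0, 0, -1], [0, 0, 0, 0, 0, 0, -1]]
  ]
}}

```text
clock: 14.67
tool_pos: [0.579, -0.0465, 0.1496]
ee_rot: [180.0, 0.0, 161.6]
ft_force: [2.0, -0.6, 2.5]
opening: 0.133
finger_force: 59.2
```

Emit:
{"name": "drive_tool", "arguments": {
  "moves": [
    [[0, 0, 0.05, 0, 0, 0, -1], [0, 0, 0, 0, 0, 0, -1], [0, 0, 0, 0, 0, 0, -1]]
  ]
}}

```text
clock: 14.92
tool_pos: [0.5791, -0.0465, 0.1482]
ee_rot: [180.0, 0.0, 161.6]
ft_force: [0.7, -0.5, 3.4]
opening: 0.127
finger_force: 59.5
```

Emit:
{"name": "drive_tool", "arguments": {
  "moves": [
    [[0, 0, 0.05, 0, 0, 0, -1], [0, 0, 0, 0, 0, 0, -1], [0, 0, 0, 0, 0, 0, -1]]
  ]
}}

```text
clock: 15.17
tool_pos: [0.5791, -0.0465, 0.1467]
ee_rot: [180.0, 0.0, 161.6]
ft_force: [0.9, -0.0, 4.5]
opening: 0.132
finger_force: 59.6
```

Emit:
{"name": "drive_tool", "arguments": {
  "moves": [
    [[0, 0, 0, 0, 0, 0, -1], [0, 0, 0, 0, 0, 0, -1], [0, 0, 0, 0, 0, 0, -1], [0, 0, 0, 0, 0, 0, -1], [0, 0, 0, 0, 0, 0, -1]]
  ]
}}

```text
clock: 15.58
tool_pos: [0.579, -0.0465, 0.1467]
ee_rot: [180.0, 0.0, 161.6]
ft_force: [0.9, -0.3, 5.9]
opening: 0.129
finger_force: 59.7
```

Run:
```python
from h import *
F=[];
for i in range(6): w=r.capture('wrist');F.append(r.sense()['ft_force'][2])
im=r.capture('side'); print(np.round(F,1))
a=cv2.resize(w[100:260,180:340],(400,400),interpolation=cv2.INTER_CUBIC)
b=cv2.resize(im[140:260,140:300],(400,300),interpolation=cv2.INTER_CUBIC)
cv2.imwrite('pics/f.png',np.hstack([a,np.vstack([b,np.zeros((100,400,3),np.uint8)])]))
```

```text
[5.8 5.  5.4 5.  5.3 5.1]
```

View pics/f.png

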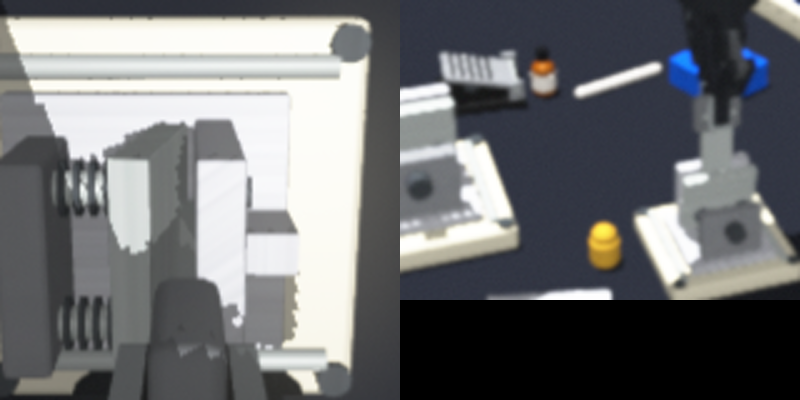

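The blade sits upright between the plates, with the handle at left-crop (185,320). The pedal is up again at right-crop (480,70), and nothing else has moved. The push is steady at about 5–6 N, so I'm handing in.

```bash
python3 -c "
from station import r
print(r.sign_off())"
```

```text
the job is handed in; nothing more can be done
None
```

I pressed the pedal to its stop and let it spring up, then lowered the long blade between the small stand's plates; it is still gripped there at about 5–6 N of push. I handed the job in at about 16 s, and the hand-in returned no verdict.

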